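# Load the dice cup into the curing box

## Task

Gently lift the lid of the wooden curing box by its brass bar and lay it back until it rests on its stop, neither flinging it nor letting it fall. Then, keeping the dice cup upright, set it down gently inside the box on the middle of the round metal pad, with its pearl diamond facing the round lamp tube (not the square finned heater). Let go, leave the lid open, and leave the other things on the bench where they are.

Things in the scene. Friction and masses are not known exactly. Their poses are not given: they have to be found in the camera images.
- box: Fixed open-topped elm curing box, 150 (x) x 280 (y) x 90 high, walls and floor 8 thick, so the inside is 134 x 264 and 82 deep; origin at the centre of its underside, on the bench; x points from its front (bar side) to the hinge side, y along the hinge. Two dark iron stop brackets stand behind the hinge, at y = +-90, up to 75 above the rim.
- box_in (a point): Centre of the box's inner floor (8 above the bench) and of the flush round metal pad, 90 in diameter, on which the cup is to stand; axes as the box's.
- lid (a joint): Angle of the lid in rad: 0 shut, 1.75 (about 100 degrees) leaning back on its stop. The lid is a dark wood board 150 x 280 x 12, 0.3 kg, on a free hinge: it falls shut when let go before about 1.6 and leans back by itself beyond that.
- lid_hinge (a point): Middle of the hinge line, on the top of the box's far rim (90 above the bench, 75 behind the box's centre); its axes turn with the lid: y along the hinge, x from the bar to the hinge.
- lid_handle (a point): Middle of the lid's brass bar: a round bar 12 in diameter and 100 long, parallel to the hinge, held 45 in front of the lid's front edge by two posts at its ends (88 free between them), in the plane of the lid (195 from the hinge line, 6 above the lid's underside). Pinched from above, it turns between the fingers as the lid swings.
- lamp: Fixed round lamp tube, upright, 24 in diameter on a 36 round foot, 72 high, at one end of the box (112 from the box's centre along its y, either end); origin at the centre of its foot, on the box's inner floor.
- heater: Fixed square finned metal heater block, 36 x 36 x 60 high, at the other end of the box (112 from its centre); origin at the centre of its foot, on the box's inner floor.
- cup: Loose dice cup of dark wood standing open end up on the bench, 54 outer diameter, 75 high, wall 5, about 0.11 kg; origin at the centre of its underside, z up, +x points through its only mark: a pearl diamond 23 across on its side at 36 height, with an 8 wide pearl stripe that runs up from it and across the rim, seen from above.
- panel: Bystander: flat dark wood panel with a pearl triangle inlaid, 50 x 150 x 6, lying on the bench; origin at the centre of its underside, y along its length.
- hinges: Bystander: flat pair of small brass hinges, 25 x 67 x 6 in all; origin at the centre of its underside.
- burnisher: Bystander: round turned boxwood burnisher lying on the bench, 152 long, 26 thick; origin under its middle, x along its length.
- checker: Bystander: glossy red acrylic checker, 36 in diameter, 10 high; origin at the centre of its underside.

How it is judged (in metres and radians):
On the way:
1. the lid lies back on its stop, the cup still outside the box (value of joint lid above 1.68 rad and horizontal distance between cup and box_in above 0.15 m), for 0.2 s.
At the end, for the whole second after the job is handed in: The lid rests open on its stop (beyond 1.68 rad), still; the cup stands upright (within 0.08 rad), at rest on the box floor, within 22 mm of the pad's centre, its pearl mark pointing at the lamp tube (tube axis less than 40 mm aside of the mark's direction, about 17 degrees) (value of joint lid above 1.68 rad and horizontal distance between cup and box_in below 0.022 m and z of cup in the frame of box between 0.004 and 0.013 m and angle between cup's own z axis and vertical below 0.08 rad and x of lamp in the frame of cup above 0.05 m and y of lamp in the frame of cup between -0.04 and 0.04 m and linear speed of cup below 0.02 m/s and velocity of joint lid below 0.1 rad/s); the robot touches nothing.
It fails at once if the panel, hinges, burnisher or checker is moved by more than 30 mm (distance of any of panel, hinges, burnisher, checker from where it was at the start of the episode above 0.03 m).
It fails at once if the lid is flung or falls, faster than 3 rad/s (velocity of joint lid above 3 rad/s or velocity of joint lid below -3 rad/s).
It fails at once if the cup is tipped by more than 0.6 rad (angle between cup's own z axis and vertical above 0.6 rad).
It fails at once if the cup is dropped into the box: faster than 0.5 m/s within 20 mm of its floor (horizontal distance between cup and box_in below 0.07 m and z of cup in the frame of box below 0.028 m and linear speed of cup above 0.5 m/s).
It also fails if it takes over 69 s, if anything falls off the work surface, if the arm or the gripper's body presses on something with over 40 N, if the wrist force passes 120 N, or if a joint passes its speed limit or range.

## Robot

A 6-joint arm with a two-finger parallel gripper is mounted at the origin on the work surface. World frame = base frame: x ahead of the robot, y to its left, z up, the work surface at z = 0. Lengths are in mm, angles in rad, forces in N, time in s.
With the tool pointing down it reaches from about 350 to 975 mm from the base axis. Payload 7.1 kg.
Tool frame: the origin (TCP) lies midway between the tips of the shut fingers; the grasp point (between the pads) lies 19 mm behind it (ctrl.tcp_to_grasp is the distance from the TCP to the grasp point, in mm); z points along the fingers, y is the line along which they close (so a half turn about z gives the same grasp; the last joint's range is limited). The gripper opens to 88 mm and grips with 3 to 60 N. Pads are 20 mm wide; open, the fingers measure 115 mm over their backs; the gripper's body (75 mm by 178 mm) begins 61 mm behind the grasp point.
Start: joints at [1.277, 0.423, 1.63, -0, 1.089, -0.019], TCP at [169.565, 601.542, 222.675] pointing down, gripper open.
Joint ranges: [-3, 3], [-0.9, 2.11], [0.09, 2.58], [-1.31, 4.45], [0.11, 2.69], [-2.54, 2.54]. Speed limits (rad/s): [2.39, 2.39, 3.01, 3.14, 3.14, 3.14].

## Interface

Orientations are given as a rotation vector (axis times angle).
In Python, from workcell import get_obs, cams, ticket, boxes_of, ctrl gives the robot as it stands.
- The arm moves only by the shell command python3 -m creep 'ROWS' [OPENING]. ROWS is JSON, one flat list of numbers, 4 for each row, row after row: the shift along the world's x, y, z in m, then the turn about the world's z in rad. In form: [tx, ty, tz, spin, tx, ty, tz, spin, ...]. A call has 1 to 10 rows; each row is the pose to reach, as a shift and turn from the pose commanded when the call began; what a row does not reach only later rows make up. A row lasts 1/12 s, in which the tool goes at most 41.7 mm and 7.16 degrees, less where a joint would pass 70% of its speed; a pose out of reach is approached as far as the arm can. A call with a gripper value outside its range is refused whole. OPENING is the opening, from 0 (shut) to 1 (fully open), set as the call begins (- or left out, the last holds). The fingers move at their own pace and stop on an object; the grip force is fixed at half the most. Time passes only in rows, so rows that repeat a pose let the fingers close. It gives the time, the measured TCP pose, the force, the opening and the grip force at its end, in the units of the state.
- get_obs(): the state, without advancing time (a new reading comes with each control period).
- cams.get_image(name): name is "scene" or "top"; returns (picture, depth): 480x640x3 uint8, red, green, blue; 480x640 float32, mm along the optical axis (not along the pixel's ray), 0 where there is no reading.
- cams.get_calibration(name): a dict with "mtx" (3x3 intrinsics, pixels), "D" ([k1, k2, p1, p2, k3] as OpenCV has them; the pictures are not rectified), "R" (3x3) and "t" (3): a world point X has camera coordinates R X + t. Camera axes: x right, y down, z forward; pixel columns grow to the right and rows downward; lengths in mm; the calibration is good to about 2 mm. A picture is of the moment at which its call begins. get_calibration takes no time and is no camera call.
- ticket.close_job(): hands the job in; it is judged then, once.
Trained networks look in the newest picture that a camera, given by its name, has taken for a name from the list of things; names that differ only in an ending like _2 or _b are one class to them, and where a whole thing is asked for, a point or a joint stands for the part that bears it (a point fixed in the world has none). Each returns a list of dicts, best first, with "score" (0 to 1); they miss things now and then, are a little off and sometimes report something else, mostly with a low value. They report only what shows in the picture. A call takes as long as a camera call.
- boxes_of(camera, target): "centre" ([column, row] in pixels, amid what is visible of it).
The state is a dict: "t": time; "qpos": joint angles; "qvel": joint speeds; "joint_torque": joint torques, N m; "ee_pos": TCP position; "orientation": TCP orientation; "ft_force": force on the tool from outside, world axes, zero at the start; "moment": the same for the moment, N m; "width": finger opening in mm; "grasp_force": force on a finger pad.
Only numpy, scipy, OpenCV 4.12 (cv2) and the standard library are available. Lean on these libraries where they do the work, as an engineer would, in place of code of your own. Each camera call takes 0.05 s, during which the arm holds its last target. There are 200 camera calls.

## Working session

There is one attempt and no reset: what is moved stays moved. The work goes in short steps, Python scripts to look and compute and a shell command to move; the robot and the scene stay as the last step left them, time stands still between calls to the robot, and variables do not carry over. Pictures are saved under pics/ and viewed, at most 10 in all, crops included, and the job is handed in when it is done.

```bash
mkdir -p pics; cat > h.py <<'E'
import numpy as np, cv2
from workcell import get_obs, cams, ticket, boxes_of, ctrl
def snap(n,f):
    im,d=cams.get_image(n); cv2.imwrite('pics/'+f+'.png',im[:,:,::-1]); np.save('pics/'+f+'.npy',d); return im,d
def ray(n,px):
    c=cams.get_calibration(n); R=np.array(c['R']);t=np.array(c['t']).ravel()
    u=cv2.undistortPoints(np.array([[px]],float),np.array(c['mtx']),np.array(c['D'])).ravel()
    return -R.T@t, R.T@np.array([u[0],u[1],1.])
def onz(n,px,z):
    o,v=ray(n,px); return o+v*(z-o[2])/v[2]
def atd(n,px,d):
    o,v=ray(n,px); return o+v*d[int(round(px[1])),int(round(px[0]))]
def cloud(n,d):
    c=cams.get_calibration(n); R=np.array(c['R']);t=np.array(c['t']).ravel()
    g=np.stack(np.meshgrid(np.arange(640),np.arange(480)),-1).reshape(-1,1,2).astype(float)
    u=cv2.undistortPoints(g,np.array(c['mtx']),np.array(c['D'])).reshape(-1,2)
    P=np.c_[u,np.ones(len(u))]*d.reshape(-1,1)
    return ((P-t)@R).reshape(480,640,3)
E
python3 - <<'E'
from h import *
np.set_printoptions(precision=1,suppress=True)
for n in ('top','scene'):
    im,d=snap(n,n+'0'); print(n,ray(n,(320,240)))
    for k in ['box','lid','lid_handle','cup','panel','hinges','burnisher','checker','lamp','heater']:
        for r in boxes_of(n,k)[:2]: print(k,round(r['score'],2),np.array(r['centre']),atd(n,r['centre'],d))
print(get_obs())
E
```

```text
top (array([ 276.1,   48.6, 1245.6]), array([ 0.2, -0. , -1. ]))
box 0.84 [280.4 225.6] [541.9 101.  103.1]
lid 0.94 [281.7 228.5] [536.   99.1 101.9]
lid_handle 0.76 [280.1 224.8] [543.8 101.4 102.3]
cup 0.87 [451.  226.6] [ 519.3 -257.5    5.1]
panel 0.95 [460.2 167.1] [ 648.6 -299.7    7.4]
hinges 0.83 [198.1 324.1] [376.1 298.7   4.2]
hinges 0.4 [283.7 226. ] [540.4  94.6 102.5]
burnisher 0.83 [128.8 270.6] [502.2 433.7  23.2]
burnisher 0.53 [402.8 164.6] [ 667.6 -173.7   10.4]
checker 0.59 [404.5 163.3] [ 669.2 -177.3   13.3]
scene (array([1048.3, -534.4,  610.2]), array([-0.5,  0.6, -0.6]))
box 0.71 [336.8 242.9] [596.9  34.7 101.7]
lid 0.84 [325.7 223.1] [537.   74.2 102.6]
lid_handle 0.82 [326.4 225. ] [540.7  71.9 100.6]
cup 0.68 [195.3 329.2] [ 536.4 -258.5   64.1]
panel 0.71 [223.4 413.1] [ 655.9 -310.7    6.3]
burnisher 0.55 [404.5 190.6] [511.3 427.6  16.6]
checker 0.88 [294.6 365. ] [ 676.7 -176.4    8. ]
{'t': 1.1, 'qpos': array([ 1.3,  0.4,  1.6, -0. ,  1.1, -0. ]), 'qvel': array([ 0., -0., -0., -0.,  0.,  0.]), 'joint_torque': array([  0. , -54.5, -27.4,   0.1,   0. ,   0. ]), 'ee_pos': array([169.6, 601.5, 222.7]), 'orientation': array([ 0.4,  3.1, -0. ]), 'ft_force': array([1.1, 0.2, 0.4]), 'moment': array([ 0. , -0.1, -0. ]), 'grasp_force': 0.0, 'width': 88.03362610668218}
```

View pics/top0.png

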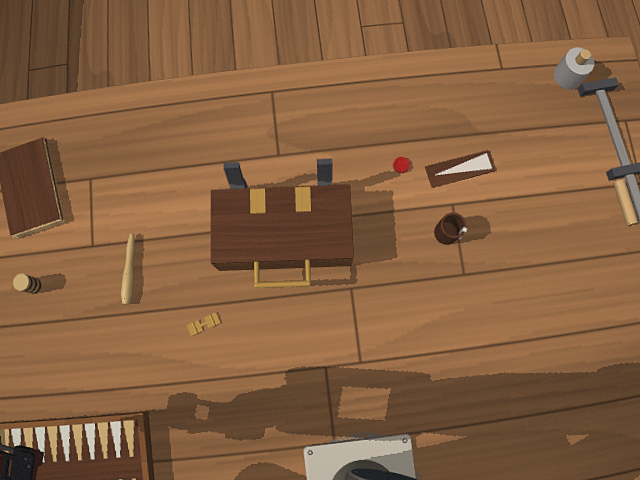

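View pics/scene0.png

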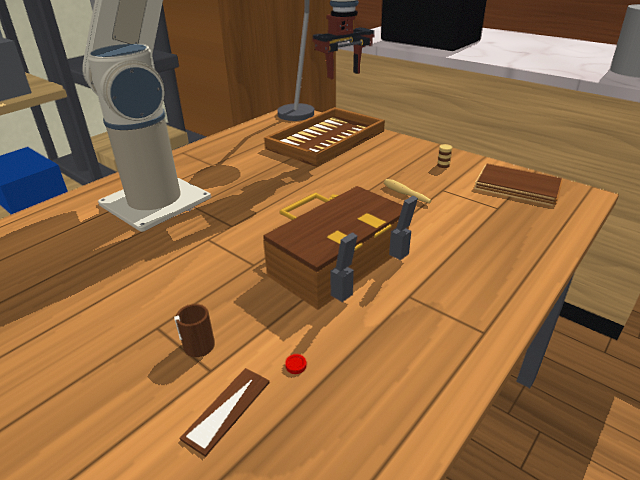

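The pictures show the lid shut, with corners near (211,190) and (353,265) in the top view and the bar at (255–309, 284). The hinge is on the far side (+x). The cup is at (451,228) with its stripe at about (461,231), and the checker is at (402,164).

```bash
python3 - <<'E'
from h import *
np.set_printoptions(precision=1,suppress=True)
im=cv2.imread('pics/top0.png')[:,:,::-1].astype(int); d=np.load('pics/top0.npy'); P=cloud('top',d)
m=(abs(P[...,2]-102)<7); m[:180]=0; m[300:]=0; m[:,:200]=0; m[:,365:]=0
brass=(im[...,0]-im[...,2]>60)&(im[...,0]>140)
lid=m&~brass; lid[268:]=0
rc=cv2.minAreaRect(P[lid][:,:2].astype(np.float32)); print('lid',rc,P[lid][:,2].mean())
b=brass.copy(); b[:272]=0;b[300:]=0;b[:,:240]=0;b[:,325:]=0
b&=P[...,2]>85
ys,xs=np.nonzero(b); Q=P[b]; print('bar',len(Q),Q.min(0),Q.max(0),Q[:,2].mean())
for c in range(258,308,8):
    r=ys[xs==c]; 
    if len(r): print(c,r.min(),r.max(),onz('top',(c,(r[r>279].mean())),100))
c=(P[...,2]>65)&(P[...,2]<90); c[:200]=0;c[260:]=0;c[:,:425]=0;c[:,480:]=0
print('cup',len(P[c]),P[c].mean(0),cv2.minEnclosingCircle(P[c][:,:2].astype(np.float32)))
w=c&(im.min(-1)>130); print('stripe',w.sum(),P[w].mean(0) if w.any() else 0)
w2=(im.min(-1)>130); w2[:200]=0;w2[260:]=0;w2[:,:425]=0;w2[:,480:]=0
print(np.argwhere(w2).mean(0),onz('top',np.argwhere(w2).mean(0)[::-1],75))
d2=np.load('pics/scene0.npy');P2=cloud('scene',d2)
c=(P2[...,2]>15)&(abs(P2[...,0]-520)<60)&(abs(P2[...,1]+265)<60); Q=P2[c]; print('cup scene',Q.min(0),Q.max(0),cv2.minEnclosingCircle(Q[Q[:,2]>68][:,:2].astype(np.float32)))
i2=cv2.imread('pics/scene0.png'); w=c&(i2.min(-1)>150); print('mark scene',w.sum(),P2[w].mean(0))
E
```

```text
lid ((548.387451171875, 99.72804260253906), (284.3050537109375, 176.870849609375), 82.97664642333984) 102.68914650946496
bar 344 [276.1  48.6  95.5] [ 456.8  164.3 1245.6] 128.4954468338916
258 283 286 [431.6 156.5 100. ]
266 278 286 [430.7 141.  100. ]
274 282 286 [428.9 125.6 100. ]
282 282 286 [427.1 110.2 100. ]
290 282 285 [426.3  94.7 100. ]
298 281 285 [425.4  79.2 100. ]
306 272 285 [424.6  63.7 100. ]
cup 244 [ 508.5 -244.3   73.8] ((508.9179992675781, -245.51901245117188), 28.174156188964844)
stripe 14 [ 497.2 -266.1   75. ]
[229.2 464.2] [ 497.1 -266.3   75. ]
cup scene [ 486.6 -275.6   15. ] [ 541.2 -220.    77.3] ((513.4664306640625, -246.9988555908203), 28.01496696472168)
mark scene 26 [ 502.2 -269.5   65.4]
```

```bash
python3 - <<'E'
from h import *
np.set_printoptions(precision=3,suppress=True)
im=cv2.imread('pics/top0.png')[:,:,::-1].astype(int); d=np.load('pics/top0.npy'); P=cloud('top',d)
m=(abs(P[...,2]-102)<6)
A=[];B=[]
for c in range(220,346,3):
    r=np.nonzero(m[195:262,c])[0]+195
    r=np.nonzero(m[170:275,c])[0]+170
    top=onz('top',(c,r.min()-.5),102); bot=onz('top',(c,r.max()+.5),102)
    A.append(top[:2]); 
    if c<250 or c>315: B.append(bot[:2])
for X in (A,B):
    X=np.array(X); l=cv2.fitLine(X.astype(np.float32),cv2.DIST_HUBER,0,.01,.01).ravel(); print(l, np.arctan2(l[0],l[1]), 'x at y=100',l[2]+(100-l[3])*l[0]/l[1])
L=[];
for r in range(200,255,5):
    c=np.nonzero(m[r,200:370])[0]+200; L.append([*onz('top',(c.min()-.5,r),102)[:2],*onz('top',(c.max()+.5,r),102)[:2]])
L=np.array(L);print(L[::4]); 
o=get_obs(); print(cv2.Rodrigues(np.array(o['orientation'],float))[0],o['qpos'])
E
```

```text
[  0.077   0.997 622.443  86.652] 0.077406004 x at y=100 623.47845
[  0.082   0.997 472.21  105.74 ] 0.08196624 x at y=100 471.73856
[[611.01  234.667 577.459 -42.626]
 [570.049 237.855 536.769 -39.34 ]
 [529.943 243.055 496.675 -36.125]]
[[-0.962  0.271 -0.   ]
 [ 0.271  0.962 -0.   ]
 [-0.    -0.    -1.   ]] [ 1.277  0.423  1.63  -0.     1.089 -0.019]
```

```bash
python3 -m creep '[0.08,-0.15,0,-0.4,0.16,-0.30,-0.02,-0.9,0.258,-0.4915,-0.05,-1.376,0.258,-0.4915,-0.05,-1.376,0.258,-0.4915,-0.05,-1.376,0.258,-0.4915,-0.05,-1.376,0.258,-0.4915,-0.05,-1.376,0.258,-0.4915,-0.05,-1.376,0.258,-0.4915,-0.05,-1.376,0.258,-0.4915,-0.05,-1.376]' 0.45
```

```text
t: 1.93
ee_pos: [363.2, 232.6, 186.9]
orientation: [2.176, 2.265, 0.002]
ft_force: [0.4, 0.2, -0.4]
width: 39.5
grasp_force: 0.0
```

```bash
python3 -m creep '[0.06,-0.11,-0.01,-0.12,0.06,-0.11,-0.01,-0.12,0.06,-0.11,-0.01,-0.12,0.06,-0.11,-0.01,-0.12,0.06,-0.11,-0.01,-0.12,0.06,-0.11,-0.01,-0.12,0.06,-0.11,-0.01,-0.12,0.06,-0.11,-0.01,-0.12]'; python3 - <<'E'
from h import *
o=get_obs();R=cv2.Rodrigues(np.array(o['orientation'],float))[0];print(o['ee_pos'],np.arctan2(R[1,1],R[0,1]))
im,d=snap('top','t1');s,_=snap('scene','s1')
cv2.imwrite('pics/c1.png',np.hstack([cv2.resize(im[180:310,200:370],(400,306)),cv2.resize(s[100:310,200:440],(400,306))])[:,:,::-1])
E
```

```text
t: 2.6
ee_pos: [422.0, 125.5, 176.8]
orientation: [-2.299, -2.141, -0.0]
ft_force: [-0.8, 1.1, 0.2]
width: 39.3
grasp_force: 0.0
[421.97126037 125.53947962 176.7980935 ] -0.07153390602182018
```

View pics/c1.png

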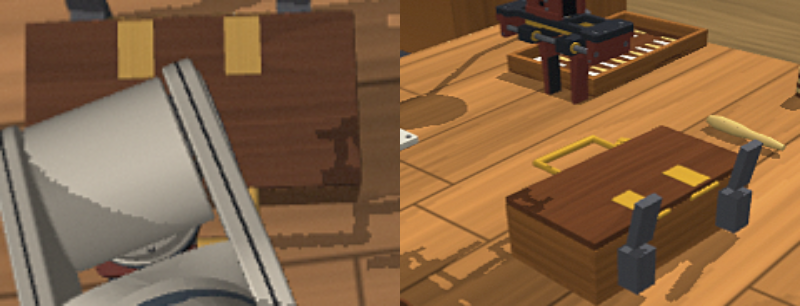

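The left half shows the arm hiding the bar from above. The right half shows the gripper over the bar, with its wide body along the closing direction (world x). Next I move over the bar centre and go down.

```bash
python3 -m creep '[0.006,-0.0155,-0.02,-0.008,0.006,-0.0155,-0.04,-0.008,0.006,-0.0155,-0.06,-0.008,0.006,-0.0155,-0.075,-0.008,0.006,-0.0155,-0.085,-0.008,0.006,-0.0155,-0.095,-0.008,0.006,-0.0155,-0.100,-0.008,0.006,-0.0155,-0.100,-0.008,0.006,-0.0155,-0.100,-0.008]' && python3 -m creep '[0,0,0,0,0,0,0,0,0,0,0,0,0,0,0,0,0,0,0,0,0,0,0,0]' 0
```

```text
t: 3.45
ee_pos: [428.7, 109.0, 76.9]
orientation: [2.31, 2.129, 0.0]
ft_force: [0.3, -0.4, 0.3]
width: 39.6
grasp_force: 0.0
t: 3.95
ee_pos: [430.3, 108.8, 77.3]
orientation: [2.309, 2.127, 0.004]
ft_force: [4.1, -2.8, -1.1]
width: 11.1
grasp_force: 30.0
```

```bash
python3 - <<'E'
import numpy as np
f=lambda t:np.array([(195*(1-np.cos(t))+6*np.sin(t))*.9968,-(195*(1-np.cos(t))+6*np.sin(t))*.08,195*np.sin(t)+6*(np.cos(t)-1)])/1000
for a,T in [(0,[.03,.08,.14,.2,.26,.32,.38,.44,.5,.56]),(.56,np.arange(.62,1.17,.06)),(1.16,[1.22,1.28,1.34,1.4,1.46,1.52,1.58,1.64,1.69,1.73])]:
    print(','.join('%.3f,%.3f,%.3f,0'%tuple(f(t)-f(a)) for t in T))
E
```

```text
0.000,-0.000,0.006,0,0.001,-0.000,0.016,0,0.003,-0.000,0.027,0,0.005,-0.000,0.039,0,0.008,-0.001,0.050,0,0.012,-0.001,0.061,0,0.016,-0.001,0.072,0,0.021,-0.002,0.082,0,0.027,-0.002,0.093,0,0.033,-0.003,0.103,0
0.007,-0.001,0.010,0,0.014,-0.001,0.019,0,0.022,-0.002,0.027,0,0.030,-0.002,0.035,0,0.039,-0.003,0.043,0,0.049,-0.004,0.050,0,0.058,-0.005,0.057,0,0.068,-0.005,0.063,0,0.079,-0.006,0.068,0,0.089,-0.007,0.073,0
0.011,-0.001,0.004,0,0.022,-0.002,0.007,0,0.033,-0.003,0.010,0,0.045,-0.004,0.012,0,0.057,-0.005,0.013,0,0.068,-0.005,0.014,0,0.080,-0.006,0.014,0,0.092,-0.007,0.013,0,0.101,-0.008,0.012,0,0.109,-0.009,0.010,0
```

```bash
python3 -m creep '[0.000,0,0.006,0,0.001,0,0.016,0,0.003,0,0.027,0,0.005,0,0.039,0,0.008,-0.001,0.050,0,0.012,-0.001,0.061,0,0.016,-0.001,0.072,0,0.021,-0.002,0.082,0,0.027,-0.002,0.093,0,0.033,-0.003,0.103,0]'; python3 -m creep '[0,0,0,0]'
```

```text
t: 4.78
ee_pos: [465.2, 105.8, 180.8]
orientation: [2.307, 2.125, 0.009]
ft_force: [17.1, 0.4, -14.9]
width: 10.7
grasp_force: 30.0
t: 4.87
ee_pos: [465.9, 105.7, 181.8]
orientation: [2.307, 2.125, 0.01]
ft_force: [11.1, 0.3, -8.1]
width: 11.1
grasp_force: 30.0
```

```bash
python3 -m creep '[0.009,-0.001,0.010,0,0.017,-0.001,0.018,0,0.025,-0.002,0.026,0,0.033,-0.002,0.034,0,0.042,-0.003,0.042,0,0.052,-0.004,0.049,0,0.061,-0.005,0.056,0,0.071,-0.005,0.062,0,0.082,-0.006,0.067,0,0.092,-0.007,0.072,0]'; python3 -m creep '[0,0,0,0]'
```

```text
t: 5.7
ee_pos: [553.3, 98.4, 252.3]
orientation: [-2.31, -2.128, 0.002]
ft_force: [-1.1, 0.4, -1.5]
width: 11.4
grasp_force: 30.0
t: 5.78
ee_pos: [555.0, 98.3, 252.9]
orientation: [2.31, 2.127, 0.001]
ft_force: [-4.3, -1.0, 6.5]
width: 11.5
grasp_force: 30.0
```

```bash
python3 -m creep '[0.011,-0.001,0.004,0,0.022,-0.002,0.007,0,0.033,-0.003,0.010,0,0.045,-0.004,0.012,0,0.057,-0.005,0.013,0,0.068,-0.005,0.014,0,0.080,-0.006,0.014,0,0.090,-0.007,0.013,0,0.099,-0.008,0.012,0,0.106,-0.009,0.011,0]'; python3 -m creep '[0,0,0,0,0.003,0,-0.001,0,0.003,0,-0.001,0]'
python3 - <<'E'
from h import *
im,d=snap('top','t2');s,_=snap('scene','s2')
cv2.imwrite('pics/c2.png',np.hstack([cv2.resize(im[100:310,180:420],(400,350)),cv2.resize(s[70:310,200:440],(400,350))])[:,:,::-1])
E
```

```text
t: 6.62
ee_pos: [659.8, 89.6, 262.2]
orientation: [-2.31, -2.128, 0.001]
ft_force: [-0.5, -0.5, 0.5]
width: 11.2
grasp_force: 30.0
t: 6.87
ee_pos: [662.7, 89.4, 261.6]
orientation: [2.31, 2.128, -0.0]
ft_force: [-0.3, -4.0, 1.6]
width: 11.2
grasp_force: 30.0
```

View pics/c2.png

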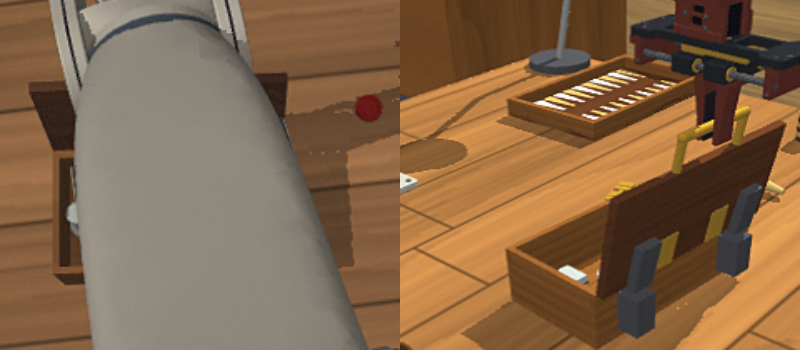

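The lid is up, leaning almost against the brackets, and the bar is still held. I press on a few mm until the stop gives a reaction force.

```bash
python3 -m creep '[0.002,0,-0.0004,0,0.004,0,-0.001,0,0.006,0,-0.001,0,0.006,0,-0.001,0,0.006,0,-0.001,0]'
```

```text
t: 7.38
ee_pos: [665.2, 89.2, 261.1]
orientation: [-2.308, -2.126, 0.009]
ft_force: [-13.7, -6.0, 10.6]
width: 11.2
grasp_force: 30.0
```

The stop is pushing back with about -14 N. I ease off, let go and rise.

```bash
python3 -m creep '[-0.004,0,0.0005,0,-0.004,0,0.0005,0]'; python3 -m creep '[0,0,0,0,0,0,0,0,0,0,0,0,0,0,0,0,0,0,0.01,0,0,0,0.03,0,0,0,0.05,0,0,0,0.07,0,0,0,0.07,0]' 0.5
python3 - <<'E'
from h import *
im,d=snap('scene','s3'); P=cloud('scene',d)
E
```

```text
t: 7.55
ee_pos: [663.6, 89.4, 261.5]
orientation: [2.31, 2.129, -0.002]
ft_force: [-1.2, -6.0, 0.6]
width: 11.0
grasp_force: 30.0
t: 8.3
ee_pos: [666.7, 90.2, 336.7]
orientation: [2.307, 2.126, 0.01]
ft_force: [-0.2, -0.5, 0.9]
width: 44.0
grasp_force: 0.0
```

```bash
python3 -m creep '[-0.017,-0.036,0.0,0.12,-0.034,-0.072,0,0.24,-0.051,-0.108,0,0.36,-0.068,-0.144,0,0.48,-0.085,-0.18,0,0.6,-0.102,-0.216,-0.02,0.72,-0.119,-0.252,-0.05,0.84,-0.136,-0.288,-0.08,0.96,-0.157,-0.336,-0.12,1.08,-0.157,-0.336,-0.137,1.14]' 1;  python3 -m creep '[0,0,0,0,0,0,0,0,0,0,0,0,0,0,0,0]'
python3 - <<'E'
from h import *
np.set_printoptions(precision=3,suppress=True)
o=get_obs();R=cv2.Rodrigues(np.array(o['orientation'],float))[0];print(o['ee_pos'],np.arctan2(R[1,1],R[0,1]),o['qpos'])
im,d=snap('top','t3');s,_=snap('scene','s3')
for n in('top','scene'):
  for k in('lamp','heater','cup'):
    for r in boxes_of(n,k)[:1]: print(n,k,r,atd(n,r['centre'],d) if n=='top' else '')
cv2.imwrite('pics/c3.png',np.hstack([cv2.resize(im[130:310,190:370],(400,400)),cv2.resize(s[130:370,150:390],(400,400))])[:,:,::-1])
E
```

```text
t: 9.18
ee_pos: [510.1, -240.2, 204.5]
orientation: [0.788, 3.04, -0.001]
ft_force: [1.4, -0.1, 0.3]
width: 88.5
grasp_force: 0.0
t: 9.52
ee_pos: [512.2, -237.8, 206.0]
orientation: [0.796, 3.037, -0.0]
ft_force: [-0.2, -0.3, 0.3]
width: 88.2
grasp_force: 0.0
[ 512.206 -237.812  206.049] 1.0581947961772902 [-0.456  0.355  1.78   0.     1.005 -1.514]
top lamp {'centre': [228.8, 230.0], 'score': 0.51} [550.529 206.147  80.476]
top heater {'centre': [336.5, 228.5], 'score': 0.72} [530.041  -9.419  70.565]
top cup {'centre': [447.4, 228.6], 'score': 0.85} [ 515.513 -248.577    6.901]
scene heater {'centre': [298.9, 255.6], 'score': 0.47} 
scene cup {'centre': [194.9, 328.3], 'score': 0.64}
```

View pics/c3.png

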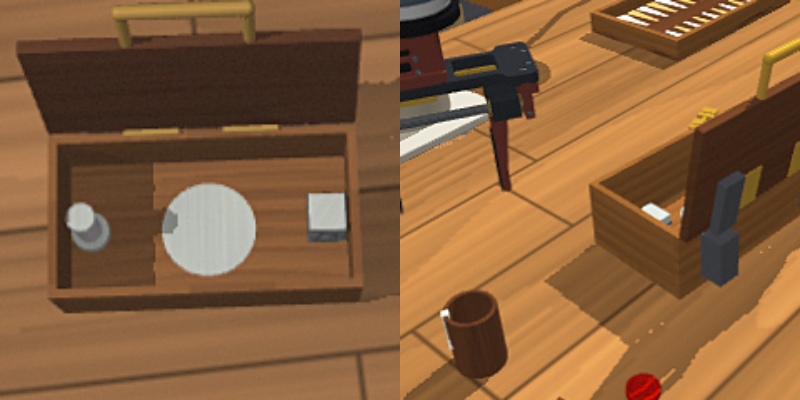

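Crop c3 shows the lid back on its stop. The round lamp is at the left (+y) end at crop pixel (85,225), the pad centre is at (210,229), and the square heater is on the right at (327,218).

```bash
python3 - <<'E'
from h import *
np.set_printoptions(precision=3,suppress=True)
im=cv2.imread('pics/t3.png');d=np.load('pics/t3.npy');P=cloud('top',d)
m=(im.min(-1)>125)&(abs(P[...,2]-8)<8); m[:200]=0;m[270:]=0;m[:,:255]=0;m[:,315:]=0
q=np.array([onz('top',(c,r),8)[:2] for r,c in np.argwhere(m)],np.float32); print('pad',cv2.minEnclosingCircle(q),cv2.fitEllipse(cv2.convexHull(q)))
l=(abs(P[...,2]-80)<5); l[:200]=0;l[255:]=0;l[:,:217]=0;l[:,250:]=0
print('lamp',P[l].mean(0),l.sum())
h=(abs(P[...,2]-68)<5); h[:200]=0;h[255:]=0;h[:,:320]=0;h[:,347:]=0
print('heater',P[h].mean(0),h.sum())
def cup(f,n):
    im=cv2.imread(f'pics/{f}.png');P=cloud(n,np.load(f'pics/{f}.npy'))
    c=(abs(P[...,2]-75)<4)&(abs(P[...,0]-511)<45)&(abs(P[...,1]+246)<45)
    q=np.float32(P[c][:,:2]); e=cv2.fitEllipse(cv2.convexHull(q)); w=c&(im.min(-1)>140); s=P[w].mean(0)
    print(f,e,cv2.minEnclosingCircle(q),s,np.arctan2(s[1]-e[0][1],s[0]-e[0][0]))
for a in (('top0','top'),('t3','top'),('scene0','scene'),('s3','scene')): cup(*a)
E
```

```text
pad ((547.9892578125, 100.72455596923828), 45.10770797729492) ((547.8126831054688, 100.54061889648438), (88.29448699951172, 89.9792251586914), 66.2890396118164)
lamp [557.171 211.757  80.521] 133
heater [538.65  -11.738  68.505] 274
top0 ((509.34722900390625, -245.3448486328125), (53.36870193481445, 54.345794677734375), 50.713619232177734) ((509.787353515625, -245.21072387695312), 27.733213424682617) [ 496.927 -266.433   75.859] -2.1030517572489593
t3 ((508.9765625, -242.61630249023438), (47.96812057495117, 52.73413848876953), 92.27153015136719) ((509.1163024902344, -244.02801513671875), 26.556320190429688) [nan nan nan] nan
scene0 ((513.268798828125, -246.82473754882812), (53.89487838745117, 54.890716552734375), 93.04914093017578) ((513.4664306640625, -246.9988555908203), 28.01496696472168) [ 501.051 -267.933   75.175] -2.095475213919069
s3 ((512.7411499023438, -246.87850952148438), (53.79568862915039, 56.734859466552734), 83.40807342529297) ((512.8527221679688, -245.40211486816406), 29.073204040527344) [ 500.926 -267.874   75.055] -2.083380605405941<stdin>:13: RuntimeWarning: Mean of empty slice.
  ret = um.true_divide(
```

```bash
python3 -m creep '[-0.001,-0.008,-0.03,-0.01,-0.001,-0.008,-0.06,-0.01,-0.001,-0.008,-0.09,-0.01,-0.001,-0.008,-0.115,-0.01,-0.001,-0.008,-0.135,-0.01,-0.001,-0.008,-0.155,-0.01,-0.001,-0.008,-0.17,-0.01,-0.001,-0.008,-0.175,-0.01,-0.001,-0.008,-0.175,-0.01,-0.001,-0.008,-0.175,-0.01]' ; python3 -m creep '[0,0,0,0,0,0,0,0,0,0,0,0,0,0,0,0,0,0,0,0,0,0,0,0,0,0,0,0]' 0
```

```text
t: 10.75
ee_pos: [510.4, -246.4, 30.5]
orientation: [0.812, 3.035, -0.0]
ft_force: [0.1, -0.0, 0.3]
width: 88.2
grasp_force: 0.0
t: 11.33
ee_pos: [510.3, -246.4, 30.4]
orientation: [0.812, 3.034, -0.0]
ft_force: [-0.1, 1.4, 3.2]
width: 52.1
grasp_force: 30.0
```

```bash
python3 -m creep '[0,0,0.01,0,0,0,0.03,0,0,0,0.055,0,0,0,0.08,-0.1,0,0,0.105,-0.2,0,0,0.13,-0.3,0,0,0.15,-0.4,0,0,0.165,-0.5,0,0,0.17,-0.6,0,0,0.17,-0.7]'; python3 -m creep '[0,0,0,-0.1,0,0,0,-0.2,0,0,0,-0.3,0,0,0,-0.4,0,0,0,-0.5,0,0,0,-0.6,0,0,0,-0.7,0,0,0,-0.8,0,0,0,-0.9,0,0,0,-1.0]'; python3 -m creep '[0,0,0,-0.1,0,0,0,-0.2,0,0,0,-0.3,0,0,0,-0.4,0,0,0,-0.5,0,0,0,-0.6,0,0,0,-0.7,0,0,0,-0.8,0,0,0,-0.9,0,0,0,-1.0]'
python3 - <<'E'
from h import *
o=get_obs();R=cv2.Rodrigues(np.array(o['orientation'],float))[0];print(o['ee_pos'],np.arctan2(R[1,1],R[0,1]),o['qpos'])
E
```

```text
t: 12.17
ee_pos: [510.8, -246.7, 202.6]
orientation: [1.808, 2.565, 0.001]
ft_force: [-0.6, -0.4, -1.1]
width: 52.7
grasp_force: 30.0
t: 13.0
ee_pos: [509.8, -246.2, 200.5]
orientation: [-2.819, -1.386, 0.0]
ft_force: [0.6, -0.3, -1.2]
width: 52.6
grasp_force: 30.0
t: 13.83
ee_pos: [509.8, -246.2, 200.5]
orientation: [-3.139, 0.135, 0.0]
ft_force: [-0.1, 0.0, -1.1]
width: 52.5
grasp_force: 30.0
[ 509.78789194 -246.18696058  200.50361068] -1.656944749237892 [-4.70895106e-01  3.64799909e-01  1.77977662e+00 -3.81083544e-05
  9.97260831e-01  1.18607032e+00]
```

```bash
python3 -m creep '[0.002,0.015,0,0,0.005,0.045,0,0,0.009,0.08,0,0,0.013,0.115,0,0,0.017,0.15,0,0,0.021,0.185,0,0,0.025,0.22,0,0,0.029,0.255,0,0,0.033,0.29,0,0,0.037,0.32,0,0]'; python3 -m creep '[0.002,0.015,0,0,0.003,0.026,0,0,0.003,0.026,0,0,0.003,0.026,0,0]'
python3 - <<'E'
from h import *
im,d=snap('top','t4');s,d2=snap('scene','s4')
cv2.imwrite('pics/c4.png',np.hstack([cv2.resize(im[130:310,190:370],(400,400)),cv2.resize(s[70:310,200:440],(400,400))])[:,:,::-1])
E
```

```text
t: 14.67
ee_pos: [546.7, 75.8, 200.6]
orientation: [-3.139, 0.127, 0.0]
ft_force: [0.4, -0.7, 0.0]
width: 52.4
grasp_force: 30.0
t: 15.0
ee_pos: [549.8, 99.5, 200.2]
orientation: [3.139, -0.126, -0.001]
ft_force: [-0.1, -0.4, -0.6]
width: 52.9
grasp_force: 30.0
```

View pics/c4.png

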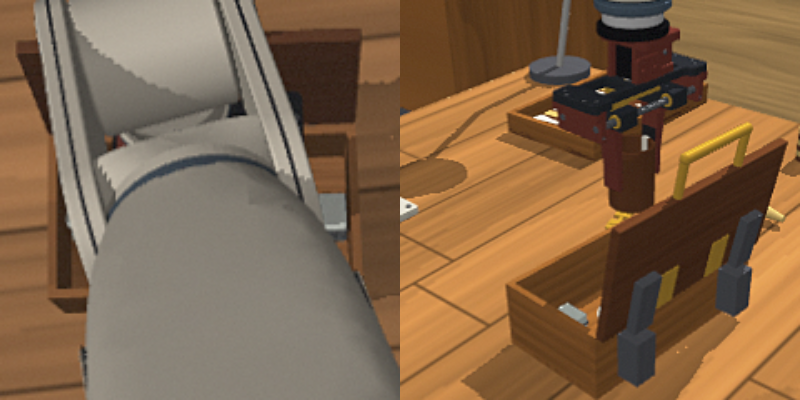

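The cup hangs over the box with its mark stripe on the +y (lamp) side, at crop pixel (645,142). The wrist is clear of the lid. Next I lower it.

```bash
python3 -m creep '[0,0.0005,-0.01,0,0,0.0005,-0.025,0,0,0.0005,-0.04,0,0,0.0005,-0.055,0,0,0.0005,-0.07,0,0,0.0005,-0.085,0,0,0.0005,-0.1,0,0,0.0005,-0.11,0,0,0.0005,-0.12,0,0,0.0005,-0.12,0]'; python3 - <<'E'
from h import *
s,d2=snap('scene','s5')
cv2.imwrite('pics/c5.png',cv2.resize(s[40:310,180:450],(600,600))[:,:,::-1])
E
```

```text
t: 15.93
ee_pos: [548.8, 99.4, 78.0]
orientation: [3.138, -0.129, -0.005]
ft_force: [0.6, -0.2, -0.3]
width: 52.6
grasp_force: 30.0
```

View pics/c5.png

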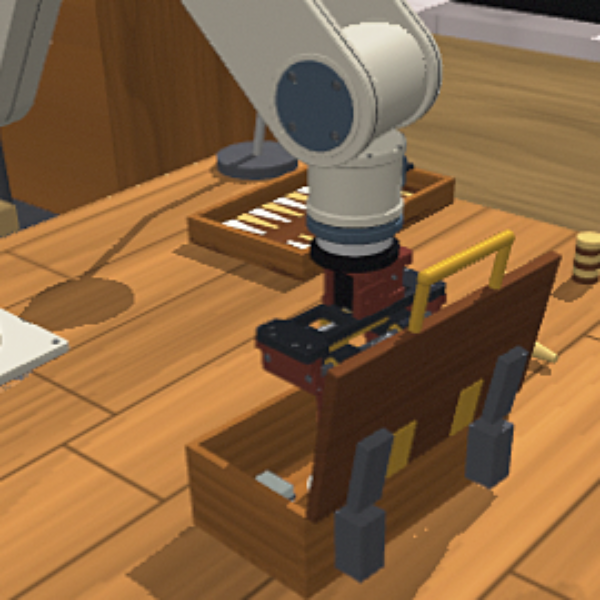

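The gripper is in front of the lid with clear space, and nothing touches. I finish the descent slowly.

```bash
python3 -m creep '[0,0,-0.008,0,0,0,-0.016,0,0,0,-0.024,0,0,0,-0.030,0,0,0,-0.034,0,0,0,-0.037,0,0,0,-0.037,0,0,0,-0.037,0]';python3 -m creep '[0,0,-0.001,0,0,0,-0.002,0,0,0,-0.002,0]'
```

```text
t: 16.65
ee_pos: [550.1, 100.2, 43.0]
orientation: [3.139, -0.127, -0.0]
ft_force: [-0.7, -0.4, -1.6]
width: 52.4
grasp_force: 30.0
t: 16.9
ee_pos: [550.2, 100.2, 41.2]
orientation: [-3.139, 0.128, -0.0]
ft_force: [0.3, -0.1, -0.8]
width: 52.4
grasp_force: 30.0
```

```bash
python3 -m creep '[0,0,-0.001,0,0,0,-0.002,0,0,0,-0.0025,0,0,0,-0.003,0,0,0,-0.003,0]'
```

```text
t: 17.32
ee_pos: [550.1, 100.2, 38.4]
orientation: [-3.139, 0.127, 0.0]
ft_force: [-1.1, -0.7, 3.5]
width: 52.5
grasp_force: 30.0
```

Contact, with the force rising to +3.5 N. I release and rise straight up.

```bash
python3 -m creep '[0,0,0,0,0,0,0,0,0,0,0,0,0,0,0,0,0,0,0,0]' 0.9; python3 -m creep '[0,0,0.01,0,0,0,0.025,0,0,0,0.05,0,0,0,0.08,0,0,0,0.11,0,0,0,0.14,0,0,0,0.17,0,0,0,0.2,0,0,0,0.23,0,0,0,0.25,0]'; python3 -m creep '[0,-0.03,0.01,0,-0.01,-0.06,0.01,0,-0.02,-0.1,0.01,0,-0.03,-0.14,0.01,0,-0.04,-0.18,0.01,0,-0.05,-0.22,0.01,0,-0.06,-0.26,0.01,0,-0.07,-0.29,0,0,-0.07,-0.31,0,0,-0.07,-0.32,0,0]'; python3 -m creep '[0,0,0,0,0,0,0,0,0,0,0,0]'
python3 - <<'E'
from h import *
im,d=snap('top','t6');s,d2=snap('scene','s6')
cv2.imwrite('pics/c6.png',np.hstack([cv2.resize(im[130:310,190:370],(400,400)),cv2.resize(s[70:310,200:440],(400,400))])[:,:,::-1])
P=cloud('top',d); c=(abs(P[...,2]-83)<4)&(abs(P[...,0]-550)<45)&(abs(P[...,1]-100)<45)
q=np.float32(P[c][:,:2]);e=cv2.minEnclosingCircle(q); w=c&(im.min(-1)>130); st=P[w].mean(0); print(e,P[c][:,2].mean(),st,np.arctan2(st[1]-e[0][1],st[0]-e[0][0]))
E
```

```text
t: 17.73
ee_pos: [550.1, 100.2, 38.0]
orientation: [3.139, -0.127, -0.0]
ft_force: [-1.0, -0.5, -0.3]
width: 78.5
grasp_force: 0.0
t: 18.57
ee_pos: [550.7, 100.3, 292.1]
orientation: [-3.138, 0.127, -0.006]
ft_force: [1.3, -0.1, -0.1]
width: 78.9
grasp_force: 0.0
t: 19.4
ee_pos: [479.1, -222.1, 288.5]
orientation: [3.138, -0.132, -0.0]
ft_force: [0.3, -0.4, 0.0]
width: 79.3
grasp_force: 0.0
t: 19.65
ee_pos: [480.4, -218.7, 288.4]
orientation: [-3.139, 0.126, -0.0]
ft_force: [0.1, -0.7, -0.2]
width: 78.8
grasp_force: 0.0
((546.9166870117188, 101.39733123779297), 27.264976501464844) 83.23775752312002 [550.18899606 121.34905766  83.48360792] 1.4082323342937537
```

View pics/c6.png

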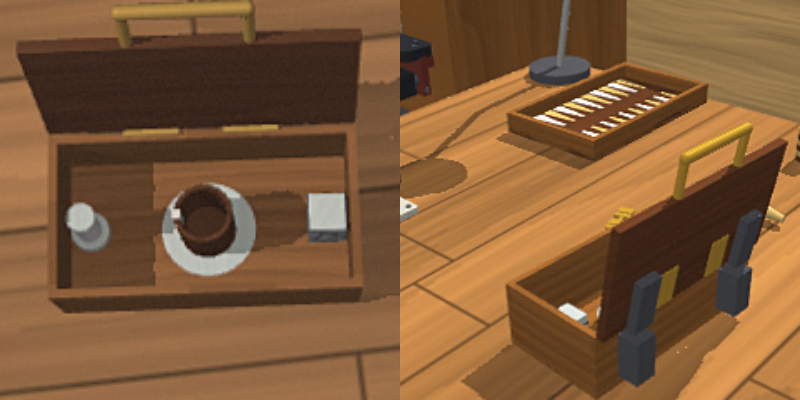

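The lid is open on its stop. The cup stands at the pad's centre, about 1 mm off, with its stripe at (176,214) pointing at the lamp tube, within about 5°. The robot is clear, so I hand the job in.

```bash
python3 -c "
from workcell import ticket; print(ticket.close_job())"
```

```text
the job is handed in; nothing more can be done
None
```

The job is handed in, though the hand-in returned no verdict: the last pictures show the lid resting open on its stop and the cup upright within about 2 mm of the pad's centre, its mark within about 5° of the lamp tube; the arm is clear, and I did not re-measure the bystanders, though no move came near them.

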